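Eject the finned LED driver from its nest and lay it in the empty lamp housing

TASK

Two LED drivers sit flush in the two black nests. Press the lever of the nest that holds the driver with the finned top all the way down so that the driver rises, then lift that driver out and set it down gently, fins up, flat on the floor of the empty lamp housing. Leave the smooth-topped driver seated in its own nest.

Things in the scene. Friction and masses are not known exactly. Their poses are not given: they have to be found in the camera images.
- driver_finned: Blue LED driver, parallel fins on top; 55x56x20 mm, 60 to 120 g. Origin: centre of underside, z up; the metal case spans x -26 to +20, y -28 to +28: grip it across x (46 mm). Starts seated in a nest, axes along the nest's: a black block 96x100 mm, top 44 mm above the bench, flush with the fins, so nothing can be gripped. Raised 16 mm it sits loose, case sides bare from 44 to 60 mm above the bench.
- lever_1 (a joint): Ejector lever on the -x side of the finned driver's nest (both nests have one). 0 rad = up, driver seated; 0.40 = fully down on its stop, driver raised 16 mm; the rise is in proportion. Hinge stiff, about 5 N at the pad; it stays where it is left and holds the driver up after it is let go.
- lever_1_pad (a point): Top centre of that lever's black press pad (32 mm along the lever, 40 mm across), 139 mm to the nest's -x side of the seated driver's origin. Pad top is 64 mm above the bench when up, 34 mm when fully down (30 mm travel, nearly straight down); press from above.
- housing: Empty black lamp housing, an open tray 294x273 mm, rim 58 mm high, fixed on the bench. Origin: centre of its underside at bench height, x along the long side. Its floor, about 200x200 mm clear round the centre, lies 4 to 10 mm above the bench and slopes up to 3 degrees; ignore the few thin wires in it. Other housings at the back are full.
- driver_smooth: Blue LED driver of the same size with a plain flat top, seated in the other nest, whose block and lever are identical; it must stay there. Origin: centre of its underside. More loose drivers lying about on the bench have no part in the job.
Things that resemble listed ones, but are neither listed nor needed, are in the scene too. What is shaped like the driver_finned but orange is not meant.

How it is judged:
By the outcome, as a careful person would: the job done as asked, in the order asked, and still so for the second after the job is handed in, with the robot touching nothing.
It also fails if it takes over 54 s, if anything falls off the work surface, if the arm or the gripper's body presses on something with over 40 N, if the wrist force passes 120 N, or if a joint passes its speed limit or range.

ROBOT

A 6-joint arm with a two-finger parallel gripper is mounted at the origin on the work surface; the furniture and walls round the work are solid. World frame = base frame: x ahead of the robot, y to its left, z up, the work surface at z = 0. Lengths are in m, angles in rad, forces in N, time in s.
With the tool pointing down it reaches from about 0.4 to 0.825 m from the base axis. Payload 7 kg.
Tool frame: the origin (TCP) lies at the centre of the arm's flange, where the gripper is bolted on; the fingertips stand 178 mm ahead of it and the grasp point (between the pads) lies ahead of it (tcp_to_grasp is the z of the grasp point in the tool frame, in m); z points along the fingers, x is the direction in which the jaws open and shut, and the axes are right-handed (so a half turn about z gives the same grasp; the last joint's range is limited). The gripper opens to 88 mm and grips with 3 to 60 N. Pads are 19 mm wide; open, the fingers measure 130 mm over their backs; the gripper's body (78 mm by 193 mm) begins 47 mm behind the grasp point.
Start: joints at [-0.946, 0.359, 0.012, 0, -1.224, -0.288], TCP at [0.223, -0.637, 0.405] pointing down, gripper open.
Joint ranges: [-3.07, 3.07], [-1.43, 2.12], [-1.02, 1.25], [-3.03, 1.67], [-3.05, -0], [-3.03, 3.03]. Speed limits (rad/s): [2.39, 2.39, 3.01, 3.14, 3.14, 3.14].

INTERFACE

Orientations are given as [roll, pitch, yaw] about the fixed x, y, z axes, in that order (R = Rz(yaw) Ry(pitch) Rx(roll)).
In Python, from station import get_state, grab_frame, job_done, tcp_to_grasp gives the robot as it stands.
- The arm moves only by the tool drive_tool, never from a script. Its argument "moves" is a list of rows, each a list of 7 numbers: the shift along the tool's x, y, z in mm, then the turn, a rotation vector about the tool's x, y, z in degrees, then the closure, from -1 (fully open) to 1 (shut), so that 0 is half open. In form: [[dx, dy, dz, ax, ay, az, claw], ...]. A call has 1 to 12 rows; each row is the pose to reach, as a shift and turn from the pose commanded when the call began, along the tool's axes at that moment; what a row does not reach only later rows make up. A row lasts 1/8 s, in which the tool goes at most 62.5 mm and 10.7 degrees, less where a joint would pass 70% of its speed; a pose out of reach is approached as far as the arm can. A call with a gripper value outside its range is refused whole. The fingers move at their own pace and stop on an object; "grip_force" is the grip in N (left out, the last holds). Time passes only in rows, so rows that repeat a pose let the fingers close. It gives the time, the measured TCP pose, the force and the opening at its end, in the units of the state.
- get_state(): the state, without advancing time (a new reading comes with each control period).
- grab_frame(name): name is "side" or "top"; returns a dict with "img" (384x512x3 uint8, red, green, blue), "range_z" (384x512 float32, m along the optical axis (not along the pixel's ray), 0 where there is no reading), "fovy" (degrees; the focal length in pixels is half the picture's height over the tangent of half this angle, whatever the lens; pixels are square), "cx", "cy" (the principal point, pixels), "rvec" (rotation vector, rad) and "tvec" (3), from world to camera coordinates, as OpenCV has them. Camera axes: x right, y down, z forward; pixel columns grow to the right and rows downward; lengths in m; the calibration is good to about 2 mm. A picture is of the moment at which its call begins.
- job_done(): hands the job in, once; it reports no verdict.
The state is a dict: "t": time; "q": joint angles; "qd": joint speeds; "joint_efforts": joint torques, N m; "eef_pos": TCP position; "ee_rot": TCP orientation; "force": force on the tool from outside, world axes, zero at the start; "moment": the same for the moment, N m; "width": finger opening in m.
Only numpy, scipy, OpenCV 4.12 (cv2) and the standard library are available. Lean on these libraries where they do the work, as an engineer would, in place of code of your own. Each camera call takes 0.05 s, during which the arm holds its last target. There are 200 camera calls.

## Working session

There is one attempt and no reset: what is moved stays moved. The work goes in short steps, Python scripts to look and compute and a tool call to move; the robot and the scene stay as the last step left them, time stands still between calls to the robot, and variables do not carry over. Pictures are saved under pics/ and viewed, about 8 in all and at most 12, crops included, and the job is handed in when it is done.

Besides the shell and the picture viewer there is one more tool, called after "Request:" as name(argument=value, ...), one argument or row to a line, values as JSON. drive_tool: Moves the arm, as the interface text tells. Its arguments: {"type":"object","properties":{"moves":{"type":"array"},"grip_force":{"type":"number"}},"required":["moves"]}

```bash
mkdir -p pics; ls
cat > h.py <<'E'
import numpy as np, cv2, pickle
from station import *
def grab(n,save=None):
    f=grab_frame(n)
    if save: cv2.imwrite('pics/'+save,f['img'][:,:,::-1]); pickle.dump(f,open('pics/'+save+'.pkl','wb'))
    return f
def load(s): return pickle.load(open('pics/'+s+'.pkl','rb'))
def cloud(f):
    H,W=f['range_z'].shape; F=H/2/np.tan(np.radians(f['fovy'])/2)
    v,u=np.mgrid[:H,:W]; z=f['range_z']
    P=np.stack([(u-f['cx'])/F*z,(v-f['cy'])/F*z,z],-1)
    R=cv2.Rodrigues(np.array(f['rvec'],float))[0]
    W_=(P-np.array(f['tvec']).ravel())@R
    W_[z==0]=np.nan
    return W_
def crop(f,name,u0,v0,u1,v1,k):
    cv2.imwrite('pics/'+name,cv2.resize(f['img'][v0:v1,u0:u1,::-1],None,fx=k,fy=k,interpolation=cv2.INTER_CUBIC))
E
python3 - <<'E'
from h import *
a=grab('top','top0.png');b=grab('side','side0.png')
for f in(a,b):
    R=cv2.Rodrigues(np.array(f['rvec'],float))[0];print(f['fovy'],f['cx'],f['cy'],-R.T@np.array(f['tvec']).ravel(),R[2])
s=get_state();print(s,tcp_to_grasp)
E
```

```text
pics
48.1433639866523 246.39702386722 191.7352132634358 [0.45568586 0.03163306 1.36968635] [ 0.09728982 -0.00461945 -0.99524537]
55.22250543295697 255.04417782639024 196.26084926299296 [0.06743829 0.73461723 0.72754876] [ 0.46152381 -0.65492782 -0.5983856 ]
{'t': 0.1, 'q': array([-9.45876780e-01,  3.59310357e-01,  1.11628613e-02, -3.49433274e-04,
       -1.22409519e+00, -2.88073807e-01]), 'qd': array([ 4.11745243e-05, -1.89852514e-03,  2.05151523e-03,  2.48782728e-03,
        1.45141130e-04, -1.66859178e-03]), 'joint_efforts': array([-1.60758365e-03, -5.84164596e+01,  2.93748593e+01,  7.01554388e+00,
        1.01484740e-02, -6.37810581e-05]), 'eef_pos': array([ 0.22302588, -0.63690622,  0.40381737]), 'ee_rot': array([-3.14149666e+00, -1.48009685e-03,  1.90752302e+00]), 'force': array([-0.81417261,  0.1525287 ,  0.04657924]), 'moment': array([-0.02756518,  0.02871464, -0.0174331 ]), 'width': 0.08749358160788022} 0.1593
```

View pics/top0.png

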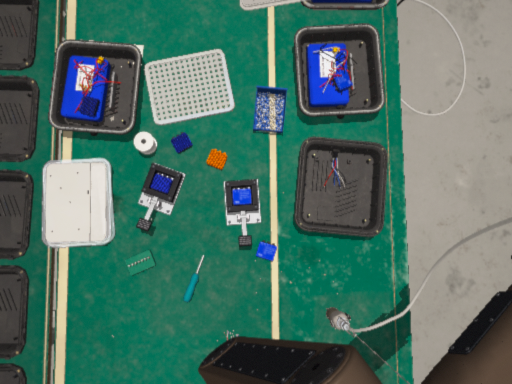

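View pics/side0.png

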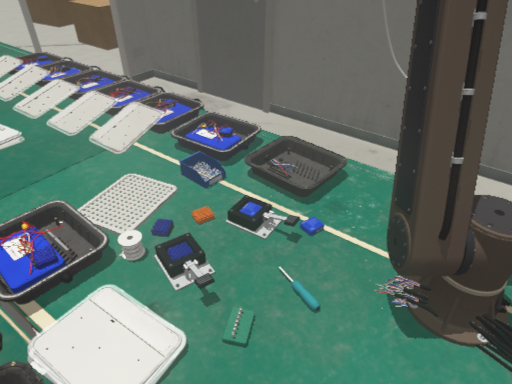

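Top view: nests are at (163,186) and (242,197), with levers at (146,225) and (245,241). Loose drivers are at (181,142) and (266,251), and an orange one is at (217,158). The empty housing is at (341,188). Full housings are at (97,87) and (340,70). Next I'll take a close crop of both nests.

Run:
```python
from h import *
f=load('top0.png')
a=cv2.resize(f['img'][125:265,125:285],None,fx=5,fy=5,interpolation=cv2.INTER_CUBIC)[:600]
g=load('side0.png')
cv2.imwrite('pics/c1.png',cv2.convertScaleAbs(a[:,:,::-1],alpha=1.5))
b=cv2.resize(g['img'][185:300,145:325],None,fx=4.4,fy=4.4,interpolation=cv2.INTER_CUBIC)
cv2.imwrite('pics/c2.png',cv2.convertScaleAbs(b[:,:,::-1],alpha=1.5))
P=cloud(f)
for n,(u,v) in dict(n1=(163,184),n2=(242,196),l1=(146,225),l2=(245,241),ho=(341,188),bench=(210,220),houfloor=(330,200)).items(): print(n,P[v,u].round(4))
```

```text
n1 [0.6114 0.2836 0.0458]
n2 [0.572  0.0392 0.0449]
l1 [0.4848 0.3307 0.0623]
l2 [0.434  0.0311 0.0677]
ho [ 0.599  -0.2783  0.    ]
bench [0.5002 0.1417 0.0021]
houfloor [ 0.5607 -0.2417  0.0011]
```

View pics/c1.png

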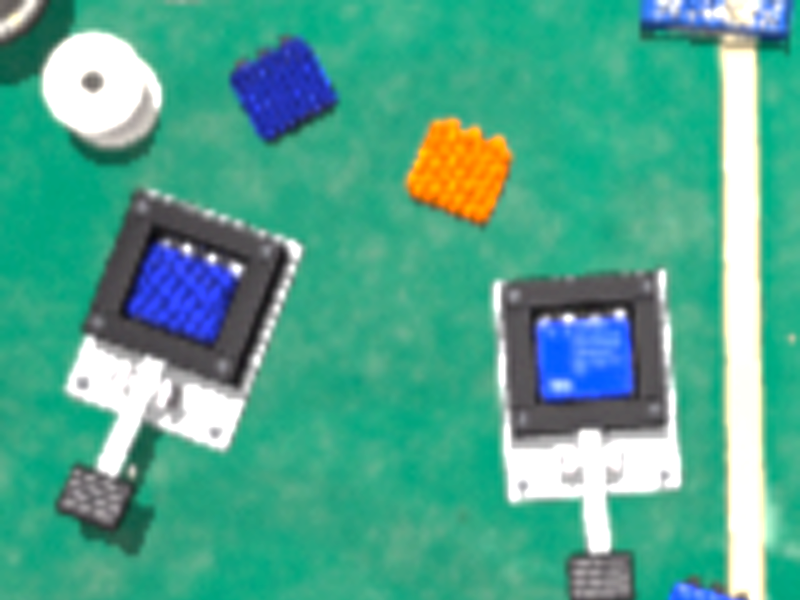

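View pics/c2.png

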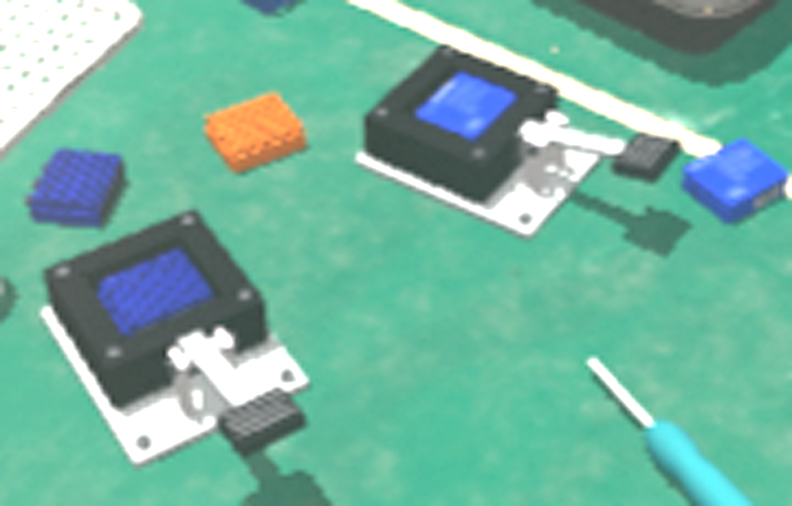

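The finned driver is in the left nest, around crop pixel (185,290) in c1, or (162,183) in the full top view. The smooth one is at (242,196) in the right nest and the orange one is loose, so I choose the left nest. Next I'll refine the poses with the depth data.

Run:
```python
from h import *
for n in('top','side'):
    f=load(n+'0.png');P=cloud(f);x,y,z=P[...,0],P[...,1],P[...,2]
    def rect(m,l):
        p=P[m]; r=cv2.minAreaRect((p[:,:2]*1000).astype(np.float32));print(n,l,len(p),r,'med',np.median(p,0).round(4),'mean',p.mean(0).round(4))
    rect((np.hypot(x-.611,y-.283)<.075)&(abs(z-.044)<.006),'nest')
    rect((np.hypot(x-.4848,y-.3307)<.035)&(z>.05)&(z<.075),'pad')
    rect((abs(x-.6)<.2)&(abs(y+.28)<.2)&(abs(z-.058)<.009),'rim')
    m=(np.hypot(x-.6,y+.28)<.09)&(z<.03)
    p=P[m];A=np.c_[p[:,0]-.6,p[:,1]+.28,np.ones(len(p))];print(n,'floor',np.linalg.lstsq(A,p[:,2],rcond=None)[0])
    m=(np.hypot(x-.5,y-.14)<.04);print(n,'bench',np.nanmedian(z[m]), 'drivertop',np.nanmedian(z[np.hypot(x-.611,y-.283)<.015]))
    hsv=cv2.cvtColor(f['img'],cv2.COLOR_RGB2HSV)
    m=(np.hypot(x-.611,y-.283)<.06)&(hsv[...,0]>105)&(hsv[...,0]<130)&(hsv[...,1]>150)
    rect(m,'blue')
    # others' max heights
    print('maxz bench area', np.nanmax(z[(x>.35)&(x<.8)&(abs(y)<.42)]))
```

```text
top nest 855 ((604.116943359375, 295.0199890136719), (101.54838562011719, 126.9576644897461), 70.16802978515625) med [0.6142 0.2938 0.0434] mean [0.6132 0.2912 0.0436]
top pad 169 ((496.8172302246094, 334.853759765625), (39.878238677978516, 50.10548400878906), 68.83385467529297) med [0.4908 0.335  0.0628] mean [0.4916 0.3362 0.0622]
top rim 2157 ((600.8080444335938, -267.05908203125), (273.5553894042969, 294.265625), 83.97545623779297) med [ 0.5982 -0.2741  0.0559] mean [ 0.5998 -0.27    0.056 ]
top floor [0.01342834 0.01016803 0.00492853]
top bench 0.0015361681641951003 drivertop 0.03936703247491377
top blue 287 ((615.7943115234375, 293.148193359375), (60.589481353759766, 48.11650848388672), 69.51747131347656) med [0.6145 0.2918 0.0396] mean [0.6144 0.2918 0.0391]
maxz bench area 0.7649561819076494
side nest 1087 ((603.9176025390625, 295.0301818847656), (100.56558990478516, 125.4039077758789), 70.01509857177734) med [0.6071 0.2976 0.0434] mean [0.6081 0.2955 0.0433]
side pad 221 ((494.9601135253906, 336.0663757324219), (39.5103759765625, 52.326656341552734), 69.49894714355469) med [0.4849 0.3385 0.0628] mean [0.4868 0.34   0.0625]
side rim 1036 ((598.3980712890625, -265.9517822265625), (278.13751220703125, 296.59783935546875), 84.51166534423828) med [ 0.5827 -0.2535  0.0555] mean [ 0.5917 -0.2587  0.055 ]
side floor [0.01957418 0.0243391  0.00522765]
side bench 0.0013752453945421214 drivertop 0.04300960966469187
side blue 91 ((613.3439331054688, 292.57098388671875), (47.42577362060547, 40.17310333251953), 67.90338134765625) med [0.6143 0.2942 0.0433] mean [0.6143 0.2939 0.043 ]
maxz bench area 0.5654517188188162
```

```bash
cat >> h.py <<'E'
from scipy.spatial.transform import Rotation as Ro
def plan(*ts):
    "world TCP targets (x,y,z,yaw deg), tool down -> rows from the present pose"
    s=get_state();R0=Ro.from_euler('xyz',s['ee_rot']);p0=np.array(s['eef_pos'])
    print('t',round(s['t'],2),'p',p0.round(4),'rpy',np.degrees(s['ee_rot']).round(2),'F',s['force'].round(1),'w',round(s['width'],4))
    for x,y,z,w in ts:
        d=R0.inv().apply(np.array([x,y,z])-p0)*1000
        r=np.degrees((R0.inv()*Ro.from_euler('xyz',[np.pi,0,np.radians(w)])).as_rotvec())
        print(d.round(1).tolist(),r.round(2).tolist())
E
python3 -c "
from h import *
plan((.36,-.52,.40,100),(.52,-.3,.4,90),(.6,0,.40,80),(.52,.3,.36,70),(.487,.3395,.30,70))"
```

```text
t 0.1 p [ 0.223  -0.6369  0.4038] rpy [-1.7999e+02 -8.0000e-02  1.0929e+02] F [-0.8  0.2  0. ] w 0.0875
[65.1, 167.9, 3.9] [-0.01, -0.08, 9.29]
[219.9, 391.6, 4.1] [-0.02, -0.08, 19.29]
[476.6, 566.2, 4.5] [-0.03, -0.08, 29.29]
[786.1, 589.9, 44.9] [-0.03, -0.08, 39.29]
[834.2, 571.8, 105.0] [-0.03, -0.08, 39.29]
```

Request:
drive_tool(
  moves=[
    [22, 56, 2, 0, 0, 3, 1],
    [44, 112, 3, 0, 0, 6, 1],
    [65, 168, 4, 0, 0, 9, 1],
    [105, 222, 4, 0, 0, 12, 1],
    [143, 278, 4, 0, 0, 15, 1],
    [181, 335, 4, 0, 0, 17, 1],
    [220, 392, 4, 0, 0, 19, 1],
    [270, 430, 4, 0, 0, 22, 1],
    [320, 465, 4, 0, 0, 24, 1],
    [370, 500, 4, 0, 0, 27, 1],
    [422, 535, 4, 0, 0, 28, 1],
    [476, 566, 4, 0, 0, 29, 1],
  ],
)

```text
t: 1.6
eef_pos: [0.5964, -0.017, 0.4004]
ee_rot: [-3.141, 0.0, 1.401]
force: [0.5, -0.2, 0.2]
width: 0.0004
```

```bash
python3 -c "
from h import *
plan((.53,.28,.36,70),(.487,.3395,.30,70),(.487,.3395,.25,70))"
```

```text
t 1.6 p [ 0.5964 -0.017   0.4004] rpy [-1.7998e+02  1.0000e-02  8.0270e+01] F [ 0.5 -0.2  0.2] w 0.0004
[281.5, -115.6, 40.4] [-0.02, 0.01, 10.27]
[332.9, -168.0, 100.4] [-0.02, 0.01, 10.27]
[332.9, -168.0, 150.4] [-0.02, 0.01, 10.27]
```

Request:
drive_tool(
  moves=[
    [55, -24, 8, 0, 0, 2, 1],
    [110, -48, 16, 0, 0, 4, 1],
    [165, -72, 24, 0, 0, 6, 1],
    [220, -96, 32, 0, 0, 8, 1],
    [266, -116, 40, 0, 0, 10, 1],
    [292, -145, 70, 0, 0, 10, 1],
    [315, -168, 100, 0, 0, 10, 1],
    [315, -168, 130, 0, 0, 10, 1],
    [315, -168, 130, 0, 0, 10, 1],
    [315, -168, 130, 0, 0, 10, 1],
  ],
)

```text
t: 2.85
eef_pos: [0.4842, 0.3198, 0.2715]
ee_rot: [3.141, -0.0, 1.227]
force: [0.5, 0.2, 0.4]
width: 0.0006
```

```bash
python3 -c "
from h import *
plan((.487,.3395,.27,70),(.487,.3395,.244,70),(.487,.3395,.212,70))
f=grab('side','s1.png');crop(f,'c3.png',110,150,310,300,4)
f=grab('top','t1.png')"
```

```text
t 2.85 p [0.4842 0.3198 0.2715] rpy [ 1.7997e+02 -2.0000e-02  7.0290e+01] F [0.5 0.2 0.4] w 0.0006
[19.5, -4.0, 1.5] [0.03, -0.02, 0.29]
[19.5, -4.0, 27.5] [0.03, -0.02, 0.29]
[19.5, -4.0, 59.5] [0.03, -0.02, 0.29]
```

View pics/c3.png

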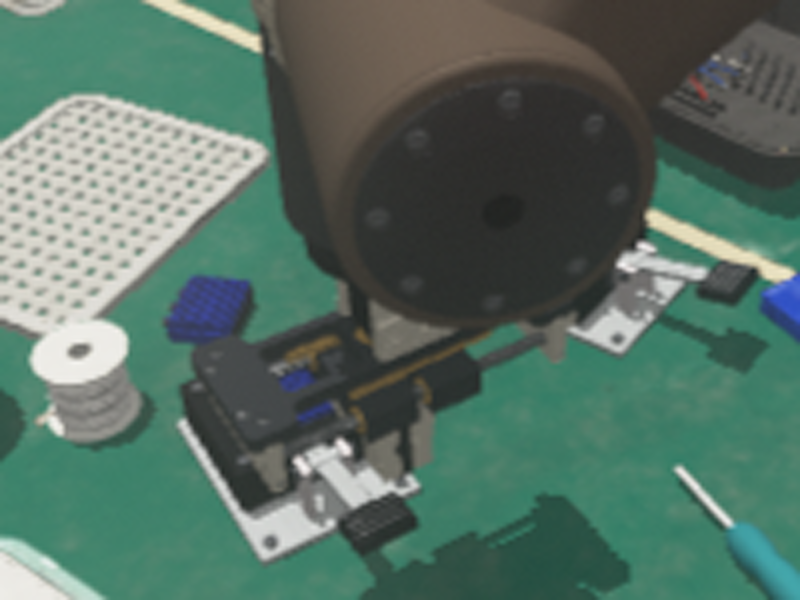

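```bash
python3 -c "
from h import *
f=load('s1.png');F=192/np.tan(np.radians(f['fovy'])/2)
K=np.array([[F,0,f['cx']],[0,F,f['cy']],[0,0,1]])
s=get_state();R=Ro.from_euler('xyz',s['ee_rot']);p=np.array(s['eef_pos'])
for o in [(0,0,.178),(0.02,0,.178),(-.02,0,.178),(0,0,.112),(.0965,0,.112),(-.0965,0,.112)]:
    q=R.apply(o)+p;uv=cv2.projectPoints(q[None],np.array(f['rvec'],float),np.array(f['tvec'],float),K,None)[0].ravel();print(o,q.round(3),((uv-[110,150])*4).round())
P=cloud(f)
for u,v in [(275,465),(385,460),(425,430),(555,340),(230,380),(420,400),(480,380),(380,520)]: print((u,v),P[150+v//4,110+u//4].round(3), R.inv().apply(P[150+v//4,110+u//4]-p).round(3))
"
```

```text
(0, 0, 0.178) [0.485 0.32  0.094] [397. 462.]
(0.02, 0, 0.178) [0.491 0.339 0.094] [366. 477.]
(-0.02, 0, 0.178) [0.478 0.301 0.094] [428. 448.]
(0, 0, 0.112) [0.484 0.32  0.16 ] [390. 379.]
(0.0965, 0, 0.112) [0.517 0.411 0.16 ] [225. 452.]
(-0.0965, 0, 0.112) [0.452 0.229 0.16 ] [538. 314.]
(275, 465) [0.475 0.415 0.182] [ 0.087 -0.041  0.091]
(385, 460) [0.479 0.336 0.113] [ 0.013 -0.01   0.159]
(425, 430) [0.469 0.313 0.126] [-0.012 -0.012  0.146]
(555, 340) [0.422 0.256 0.177] [-0.081 -0.038  0.095]
(230, 380) [0.519 0.4   0.202] [0.087 0.006 0.071]
(420, 400) [0.47  0.313 0.147] [-0.011 -0.012  0.125]
(480, 380) [0.436 0.302 0.174] [-0.034 -0.04   0.098]
(380, 520) [0.482 0.341 0.066] [ 0.018 -0.01   0.207]
```

The crop shows the closed fingers above and beside the pad, with the tips at crop (397,462) and the pad at (380,520). The projection agrees with this. I'll correct by about 20 mm and press.

Request:
drive_tool(
  moves=[
    [19, -4, 2, 0, 0, 0, 1],
    [19, -4, 14, 0, 0, 0, 1],
    [19, -4, 24, 0, 0, 0, 1],
    [19, -4, 32, 0, 0, 0, 1],
    [19, -4, 40, 0, 0, 0, 1],
    [19, -4, 48, 0, 0, 0, 1],
    [19, -4, 54, 0, 0, 0, 1],
    [19, -4, 58, 0, 0, 0, 1],
    [19, -4, 60, 0, 0, 0, 1],
    [19, -4, 60, 0, 0, 0, 1],
  ],
)

```text
t: 4.2
eef_pos: [0.4864, 0.3389, 0.2129]
ee_rot: [3.14, -0.001, 1.228]
force: [-7.8, -3.5, 23.8]
width: 0.0003
```

```bash
python3 -c "
from h import *
plan((.487,.3395,.212,70),(.487,.3395,.209,70))
f=grab('side','s2.png');P=cloud(f);x,y,z=P[...,0],P[...,1],P[...,2]
hsv=cv2.cvtColor(f['img'],cv2.COLOR_RGB2HSV)
m=(np.hypot(x-.615,y-.2925)<.06)&(hsv[...,0]>105)&(hsv[...,0]<130)&(hsv[...,1]>150)
print(m.sum(),np.nanpercentile(z[m],[5,50,95]))"
```

```text
t 4.2 p [0.4864 0.3389 0.2129] rpy [ 1.7994e+02 -5.0000e-02  7.0350e+01] F [-7.8 -3.5 23.8] w 0.0003
[0.7, 0.4, 0.9] [0.06, -0.05, 0.35]
[0.7, 0.4, 3.9] [0.06, -0.05, 0.35]
107 [0.05754339 0.05941738 0.06192186]
```

Request:
drive_tool(
  moves=[
    [0, 0, 1, 0, 0, 0, 1],
    [0, 0, 1, 0, 0, 0, 1],
  ],
)

```text
t: 4.5
eef_pos: [0.4864, 0.339, 0.2127]
ee_rot: [3.14, -0.001, 1.228]
force: [-10.3, -4.2, 30.5]
width: 0.0003
```

Request:
drive_tool(
  moves=[
    [0, 0, -15, 0, 0, 0, 1],
    [0, 0, -50, 0, 0, 0, 1],
    [0, 0, -100, 0, 0, 0, 1],
    [-40, -10, -130, 0, 0, 0, 0],
    [-100, -20, -140, 0, 0, 0, -0.4],
    [-160, -20, -140, 0, 0, 0, -0.4],
    [-220, -20, -140, 0, 0, 0, -0.4],
    [-220, -20, -140, 0, 0, 0, -0.4],
  ],
)

```text
t: 5.5
eef_pos: [0.3914, 0.1352, 0.3497]
ee_rot: [-3.141, -0.0, 1.225]
force: [0.3, 1.4, -0.1]
width: 0.045
```

Run:
```python
from h import *
f=grab('top','t3.png');g=grab('side','s3.png')
for n,f in(('top',f),('side',g)):
    P=cloud(f);x,y,z=P[...,0],P[...,1],P[...,2]
    hsv=cv2.cvtColor(f['img'],cv2.COLOR_RGB2HSV)
    m=(np.hypot(x-.615,y-.2925)<.06)&(hsv[...,0]>105)&(hsv[...,0]<130)&(hsv[...,1]>150)
    print(n,m.sum(),np.nanpercentile(z[m],[5,50,95]),cv2.minAreaRect((P[m&(z>.05)][:,:2]*1000).astype(np.float32)))
    m=(np.hypot(x-.487,y-.3395)<.03)&(z>.02)&(z<.09);print('pad',m.sum(),np.nanpercentile(z[m],[5,50,95]))
    m=(np.hypot(x-.55,y-.315)<.03)&(z>.02)&(z<.2);print('lever inner',np.nanmax(z[m]))
a=[cv2.resize(i['img'][v:v+75,u:u+100,::-1],(400,300),interpolation=cv2.INTER_CUBIC) for i,u,v in((load('t3.png'),110,155),(g,135,220))]
cv2.imwrite('pics/c4.png',np.hstack(a))
plan((.615,.2925,.30,160),(.615,.2925,.24,160),(.615,.2925,.2245,160))
```

```text
top 286 [0.04712473 0.05644935 0.0628029 ] ((615.0076904296875, 290.9576416015625), (55.785762786865234, 46.513916015625), 69.5806655883789)
pad 150 [0.02843106 0.03325067 0.03882476]
lever inner 0.05581959057678648
side 53 [0.05754691 0.05917462 0.06178693] ((614.9314575195312, 291.9434814453125), (43.16957473754883, 37.838653564453125), 67.88568878173828)
pad 258 [0.02779008 0.03389717 0.03778411]
lever inner 0.0524029642488814
t 5.6 p [0.3933 0.1381 0.3501] rpy [ 1.7996e+02 -7.0000e-02  7.0240e+01] F [ 0.6  0.3 -0.7] w 0.053
[220.2, 156.4, 50.4] [0.08, -0.02, -89.76]
[220.2, 156.4, 110.4] [0.08, -0.02, -89.76]
[220.2, 156.4, 125.9] [0.08, -0.02, -89.76]
```

View pics/c4.png

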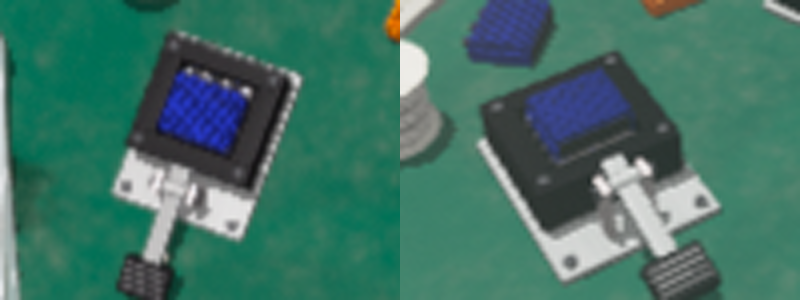

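The pictures show the driver raised (left half (205,110), right half (580,100)) and the pad down at z≈34 mm. I'll check the hinge clearance for the finger on the lever side.

Run:
```python
from h import *
c,s=np.cos(np.radians(-20.2)),np.sin(np.radians(-20.2))
for n in('t3.png','s3.png'):
    P=cloud(load(n)).reshape(-1,3);d=P[:,:2]-[.6178,.2905];a=d@[c,s];b=d@[-s,c]
    for k in range(-84,-20,4):
        m=(a*1000>=k)&(a*1000<k+4)&(abs(b)<.014);print(k,m.sum(),(np.nanmax(P[m,2])*1000).round(1) if m.any() else '',end=' | ')
    print()
```

```text
-84 13 49.5 | -80 13 47.1 | -76 12 53.0 | -72 12 53.9 | -68 11 54.8 | -64 11 52.7 | -60 12 52.0 | -56 10 55.8 | -52 13 53.5 | -48 12 50.7 | -44 12 50.4 | -40 12 46.7 | -36 12 47.3 | -32 9 46.7 | -28 13 59.7 | -24 11 64.6 | 
-84 24 45.7 | -80 17 45.9 | -76 39 49.6 | -72 27 52.0 | -68 19 50.7 | -64 12 50.2 | -60 18 52.4 | -56 11 51.9 | -52 16 50.5 | -48 15 45.6 | -44 13 46.6 | -40 13 45.2 | -36 10 44.8 | -32 28 58.4 | -28 43 61.1 | -24 13 61.6 |
```

Request:
drive_tool(
  moves=[
    [20, 15, 0, 0, 0, -10, -0.23],
    [50, 30, 0, 0, 0, -20, -0.23],
    [80, 50, 0, 0, 0, -30, -0.23],
    [110, 70, 0, 0, 0, -40, -0.23],
    [140, 95, 0, 0, 0, -50, -0.23],
    [170, 115, 10, 0, 0, -60, -0.23],
    [200, 140, 20, 0, 0, -70, -0.23],
    [219, 157, 30, 0, 0, -80, -0.23],
    [219, 157, 40, 0, 0, -90, -0.23],
    [219, 157, 50, 0, 0, -90, -0.23],
    [219, 157, 50, 0, 0, -90, -0.23],
  ],
)

```text
t: 6.98
eef_pos: [0.6147, 0.2921, 0.2981]
ee_rot: [-3.14, -0.001, 2.794]
force: [-0.1, -0.8, -0.3]
width: 0.0539
```

Run:
```python
from h import *
plan((.6155,.2915,.26,160),(.6155,.2915,.245,160),(.6155,.2915,.227,160))
```

```text
t 6.97 p [0.6147 0.2921 0.2981] rpy [-1.7988e+02 -7.0000e-02  1.6010e+02] F [-0.1 -0.8 -0.3] w 0.0539
[-1.0, -0.3, 38.1] [-0.12, -0.07, 0.1]
[-1.0, -0.2, 53.1] [-0.12, -0.07, 0.1]
[-1.0, -0.2, 71.1] [-0.12, -0.07, 0.1]
```

Request:
drive_tool(
  moves=[
    [-1, 0, 20, 0, 0, 0, -0.23],
    [-1, 0, 40, 0, 0, 0, -0.23],
    [-1, 0, 52, 0, 0, 0, -0.23],
    [-1, 0, 52, 0, 0, 0, -0.23],
  ],
)

```text
t: 7.48
eef_pos: [0.6157, 0.2915, 0.2472]
ee_rot: [-3.141, -0.001, 2.797]
force: [0.1, 0.4, 0.3]
width: 0.054
```

Run:
```python
from h import *
plan((.6155,.2915,.245,160),(.6155,.2915,.227,160))
g=grab('side','s4.png');crop(g,'c5.png',125,200,265,305,5)
```

```text
t 7.47 p [0.6157 0.2915 0.2472] rpy [-1.7994e+02 -3.0000e-02  1.6023e+02] F [0.1 0.4 0.3] w 0.054
[0.2, -0.0, 2.2] [-0.06, -0.03, 0.23]
[0.2, -0.0, 20.2] [-0.06, -0.03, 0.23]
```

View pics/c5.png

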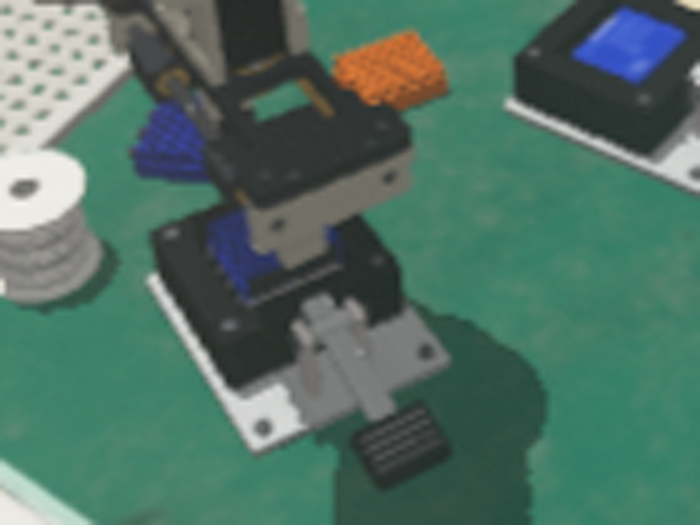

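The crop shows the finger tip at (305,250), just outside the driver's -x face and clear of the hinge at (325,305). I'll descend and grip.

Request:
drive_tool(
  moves=[
    [0, 0, 8, 0, 0, 0, -0.23],
    [0, 0, 15, 0, 0, 0, -0.23],
    [0, 0, 20, 0, 0, 0, -0.23],
    [0, 0, 21, 0, 0, 0, -0.23],
    [0, 0, 21, 0, 0, 0, -0.23],
  ],
)

```text
t: 8.15
eef_pos: [0.6159, 0.2915, 0.2266]
ee_rot: [-3.141, 0.0, 2.798]
force: [-0.4, -0.9, -0.2]
width: 0.0541
```

Request:
drive_tool(
  moves=[
    [0, 0, 0, 0, 0, 0, 0.1],
    [0, 0, 0, 0, 0, 0, 0.2],
    [0, 0, 0, 0, 0, 0, 0.3],
    [0, 0, 0, 0, 0, 0, 0.3],
    [0, 0, 0, 0, 0, 0, 0.3],
  ],
  grip_force=18,
)

```text
t: 8.78
eef_pos: [0.616, 0.2915, 0.2269]
ee_rot: [3.141, 0.0, 2.798]
force: [0.6, 0.5, 1.7]
width: 0.0456
```

Request:
drive_tool(
  moves=[
    [0, 0, -4, 0, 0, 0, 0.3],
    [0, 0, -12, 0, 0, 0, 0.3],
    [0, 0, -25, 0, 0, 0, 0.3],
    [0, 0, -45, 0, 0, 0, 0.3],
    [0, 0, -70, 0, 0, 0, 0.3],
    [0, 0, -100, 0, 0, 0, 0.3],
    [0, 0, -120, 0, 0, 0, 0.3],
    [0, 0, -120, 0, 0, 0, 0.3],
  ],
)

```text
t: 9.78
eef_pos: [0.6162, 0.2917, 0.3497]
ee_rot: [3.138, 0.003, 2.798]
force: [-0.6, -1.1, -1.4]
width: 0.0456
```

Run:
```python
from h import *
plan((.66,.15,.34,165),(.69,0,.34,170),(.65,-.15,.34,174),(.60,-.267,.32,174))
g=grab('side','s5.png');crop(g,'c6.png',125,170,265,275,5)
P=cloud(g);x,y,z=P[...,0],P[...,1],P[...,2];hsv=cv2.cvtColor(g['img'],cv2.COLOR_RGB2HSV)
m=(np.hypot(x-.615,y-.2925)<.06)&(z>.09)&(z<.2)&(hsv[...,0]>105)&(hsv[...,0]<130)&(hsv[...,1]>150)
print(m.sum(),np.nanpercentile(z[m],[2,50,98]))
```

```text
t 9.78 p [0.6162 0.2917 0.3497] rpy [1.7978e+02 1.5000e-01 1.6031e+02] F [-0.6 -1.1 -1.4] w 0.0456
[-88.9, -118.7, 9.4] [0.21, 0.16, -4.69]
[-167.7, -249.8, 9.2] [0.2, 0.16, -9.69]
[-180.6, -404.5, 8.6] [0.2, 0.17, -13.69]
[-172.9, -531.6, 28.1] [0.2, 0.17, -13.69]
0 nan
  return np.nanmean(a, axis, out=out, keepdims=keepdims)
```

View pics/c6.png

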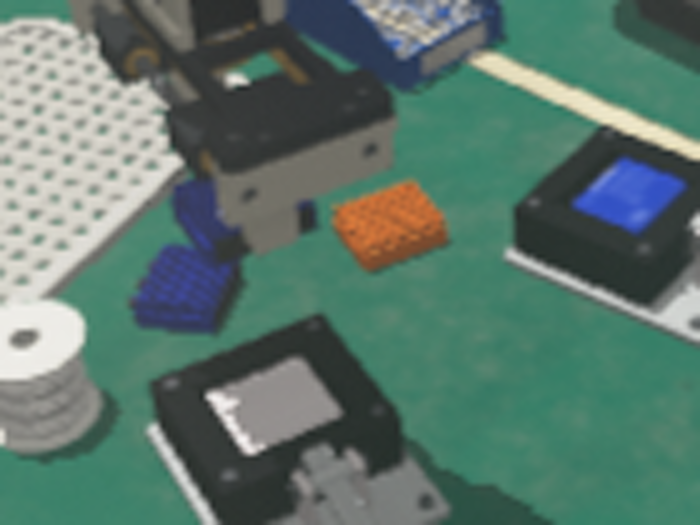

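The crop shows the nest empty at (275,405), the driver held between the jaws at (200,215)–(310,215), and the smooth driver still seated at (630,195). Now I'll carry it to the housing.

Request:
drive_tool(
  moves=[
    [-25, -40, 0, 0, 0, -2, 0.3],
    [-57, -80, 0, 0, 0, -3, 0.3],
    [-89, -119, 0, 0, 0, -5, 0.3],
    [-115, -160, 0, 0, 0, -6, 0.3],
    [-142, -205, 0, 0, 0, -8, 0.3],
    [-160, -250, 0, 0, 0, -10, 0.3],
    [-168, -300, 0, 0, 0, -11, 0.3],
    [-173, -350, 0, 0, 0, -13, 0.3],
    [-176, -400, 0, 0, 0, -14, 0.3],
    [-174, -445, 5, 0, 0, -14, 0.3],
    [-173, -490, 12, 0, 0, -14, 0.3],
    [-173, -532, 20, 0, 0, -14, 0.3],
  ],
)

```text
t: 11.32
eef_pos: [0.5983, -0.269, 0.3255]
ee_rot: [3.141, -0.001, 3.042]
force: [0.8, 0.6, -0.3]
width: 0.046
```

Request:
drive_tool(
  moves=[
    [0, 0, 0, 0, 0, 0, 0.3],
    [0, 0, 0, 0, 0, 0, 0.3],
  ],
)

```text
t: 11.58
eef_pos: [0.5992, -0.2677, 0.3259]
ee_rot: [3.141, -0.001, 3.041]
force: [0.1, -0.5, -0.1]
width: 0.0459
```

Run:
```python
from h import *
g=grab('side','s6.png');t=grab('top','t6.png')
a=[cv2.resize(i['img'][v:v+90,u:u+120,::-1],(400,300),interpolation=cv2.INTER_CUBIC) for i,u,v in((t,280,140),(g,235,115))]
cv2.imwrite('pics/c7.png',cv2.convertScaleAbs(np.hstack(a),alpha=1.5))
plan((.60,-.267,.25,174),(.60,-.267,.20,174))
P=cloud(load('side0.png'));x,y,z=P[...,0],P[...,1],P[...,2]
P2=cloud(load('top0.png'))
for Q in(P,P2):
  m=(np.hypot(Q[...,0]-.6,Q[...,1]+.267)<.035);print('floor near',np.nanpercentile(Q[m][:,2],[10,50,90]))
```

```text
t 11.68 p [ 0.5997 -0.267   0.3265] rpy [ 1.7999e+02 -1.0000e-02  1.7434e+02] F [ 0.3  1.3 -0.3] w 0.0462
[-0.3, -0.0, 76.5] [0.01, -0.01, 0.34]
[-0.3, -0.0, 126.5] [0.01, -0.01, 0.34]
floor near [0.00078007 0.00338182 0.01318322]
floor near [-0.00019547  0.00387728  0.01212743]
```

View pics/c7.png

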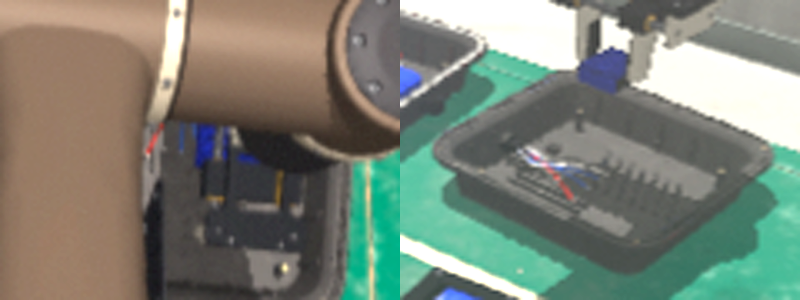

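The picture shows the driver held level at right-half (605,70), over the empty housing. Now I'll lower it.

Request:
drive_tool(
  moves=[
    [0, 0, 30, 0, 0, 0, 0.3],
    [0, 0, 65, 0, 0, 0, 0.3],
    [0, 0, 95, 0, 0, 0, 0.3],
    [0, 0, 112, 0, 0, 0, 0.3],
    [0, 0, 120, 0, 0, 0, 0.3],
    [0, 0, 120, 0, 0, 0, 0.3],
    [0, 0, 120, 0, 0, 0, 0.3],
  ],
)

```text
t: 12.55
eef_pos: [0.5999, -0.2677, 0.2078]
ee_rot: [-3.141, 0.002, 3.042]
force: [-0.2, 0.9, -0.1]
width: 0.0457
```

Request:
drive_tool(
  moves=[
    [0, 0, 2, 0, 0, 0, 0.3],
    [0, 0, 4, 0, 0, 0, 0.3],
    [0, 0, 6, 0, 0, 0, 0.3],
    [0, 0, 6, 0, 0, 0, 0.3],
  ],
)

```text
t: 13.05
eef_pos: [0.5993, -0.2677, 0.2004]
ee_rot: [3.142, -0.0, 3.042]
force: [-0.3, 0.4, -0.5]
width: 0.0462
```

Request:
drive_tool(
  moves=[
    [0, 0, 1, 0, 0, 0, 0.3],
    [0, 0, 2, 0, 0, 0, 0.3],
    [0, 0, 3, 0, 0, 0, 0.3],
    [0, 0, 3, 0, 0, 0, 0.3],
  ],
)

```text
t: 13.55
eef_pos: [0.5994, -0.2677, 0.1976]
ee_rot: [3.142, -0.0, 3.042]
force: [0.5, -0.3, -0.7]
width: 0.0461
```

Request:
drive_tool(
  moves=[
    [0, 0, 1, 0, 0, 0, 0.3],
    [0, 0, 2, 0, 0, 0, 0.3],
    [0, 0, 2, 0, 0, 0, 0.3],
  ],
)

```text
t: 13.92
eef_pos: [0.5994, -0.2677, 0.1956]
ee_rot: [3.142, -0.0, 3.042]
force: [0.2, -0.1, -1.0]
width: 0.0457
```

Request:
drive_tool(
  moves=[
    [0, 0, 1, 0, 0, 0, 0.3],
    [0, 0, 1, 0, 0, 0, 0.3],
  ],
)

```text
t: 14.18
eef_pos: [0.5995, -0.2677, 0.1948]
ee_rot: [-3.142, 0.0, 3.042]
force: [0.6, 0.3, 0.7]
width: 0.0456
```

Request:
drive_tool(
  moves=[
    [0, 0, 1, 0, 0, 0, 0.3],
    [0, 0, 1, 0, 0, 0, 0.3],
  ],
)

```text
t: 14.42
eef_pos: [0.5994, -0.2677, 0.1947]
ee_rot: [-3.141, 0.0, 3.042]
force: [-2.9, 2.5, 8.3]
width: 0.0457
```

Request:
drive_tool(
  moves=[
    [0, 0, 1, 0, 0, 0, 0.3],
    [0, 0, 1, 0, 0, 0, 0.3],
  ],
)

```text
t: 14.68
eef_pos: [0.5993, -0.2678, 0.1941]
ee_rot: [-3.141, 0.0, 3.042]
force: [-3.9, 1.9, 11.2]
width: 0.0458
```

Request:
drive_tool(
  moves=[
    [0, 0, -1, 0, 0, 0, 0.3],
    [0, 0, -1.5, 0, 0, 0, 0.3],
    [0, 0, -1.5, 0, 0, 0, -0.1],
    [0, 0, -1.5, 0, 0, 0, -0.2],
    [0, 0, -1.5, 0, 0, 0, -0.3],
    [0, 0, -1.5, 0, 0, 0, -0.4],
    [0, 0, -1.5, 0, 0, 0, -0.4],
    [0, 0, -1.5, 0, 0, 0, -0.4],
  ],
  grip_force=5,
)

```text
t: 15.68
eef_pos: [0.5994, -0.2677, 0.1942]
ee_rot: [3.142, 0.0, 3.042]
force: [-0.7, 0.2, 0.5]
width: 0.0614
```

Request:
drive_tool(
  moves=[
    [0, 0, -10, 0, 0, 0, -0.4],
    [0, 0, -30, 0, 0, 0, -0.4],
    [0, 0, -70, 0, 0, 0, -0.4],
    [0, 0, -120, 0, 0, 0, -0.4],
    [0, 0, -160, 0, 0, 0, -0.4],
    [0, 0, -180, 0, 0, 0, -0.4],
    [0, 50, -190, 0, 0, 0, -0.4],
    [0, 110, -190, 0, 0, 0, -0.4],
    [0, 170, -190, 0, 0, 0, -0.4],
    [0, 220, -190, 0, 0, 0, -0.4],
    [0, 260, -190, 0, 0, 0, -0.4],
    [0, 260, -190, 0, 0, 0, -0.4],
  ],
)

```text
t: 17.18
eef_pos: [0.6253, -0.0063, 0.385]
ee_rot: [3.141, 0.001, 3.046]
force: [-0.6, 0.2, 0.1]
width: 0.0612
```

Run:
```python
from h import *
g=grab('side','s7.png');t=grab('top','t7.png')
a=[cv2.resize(i['img'][v:v+90,u:u+120,::-1],(400,300),interpolation=cv2.INTER_CUBIC) for i,u,v in((t,280,140),(g,235,115),(t,180,150),(g,140,190))]
cv2.imwrite('pics/c8.png',cv2.convertScaleAbs(np.vstack([np.hstack(a[:2]),np.hstack(a[2:])]),alpha=1.4))
plan()
for f in(t,g):
    P=cloud(f);x,y,z=P[...,0],P[...,1],P[...,2];hsv=cv2.cvtColor(f['img'],cv2.COLOR_RGB2HSV)
    m=(np.hypot(x-.6,y+.267)<.05)&(z<.06)&(z>.015)&(hsv[...,0]>105)&(hsv[...,0]<130)&(hsv[...,1]>130)
    p=P[m]
    if len(p)>20: print(len(p),p.mean(0).round(4),np.percentile(p[:,2],[5,50,95]))
```

```text
t 17.27 p [ 0.6251 -0.0086  0.3848] rpy [1.7999e+02 3.0000e-02 1.7436e+02] F [ 0.5  0.  -0.1] w 0.0614
266 [ 0.5993 -0.2667  0.0239] [0.01717477 0.02390063 0.03005908]
95 [ 0.6002 -0.2617  0.0249] [0.01932434 0.02534836 0.02807106]
```

View pics/c8.png

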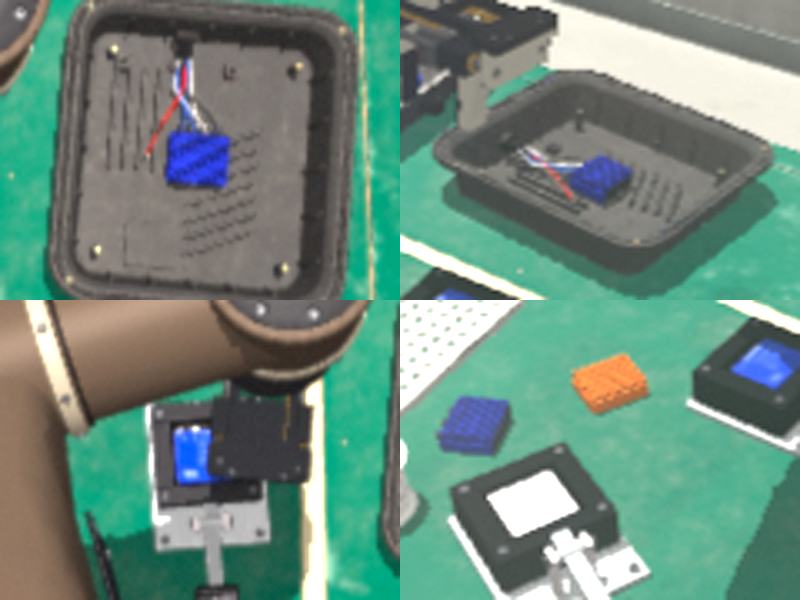

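The picture shows the finned driver lying flat, fins up, mid-floor in the housing at (198,160) and (600,178). The left nest is empty at (535,500), the smooth driver is seated at (195,455), and the arm is clear of everything.

```bash
python3 -c "
from station import *
print(job_done())"
```

```text
the job is handed in; nothing more can be done
None
```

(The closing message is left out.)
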